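# Start a mis-set screw lid and lock it

### The job

The lid of the steel canister was set on with its thread not started, so it stands high and jams if it is screwed straight on. Turn the lid backward (anticlockwise seen from above) until it drops into its thread, then screw it clockwise until it is fully home, and last push the red slide bolt fully in to lock it. Leave the salt shaker, the amber jar and the nail brush where they stand.

Things in the scene. Friction and masses are not known exactly. Their poses are not given: they have to be found in the camera images.
- canister: Steel canister, 84 mm across, fixed upright on a grey base plate (130 x 190 x 10 mm). Origin: on the table on the canister's axis; z up. The slide bolt lies on its -y side: a grey post (34 x 20 mm, 120 mm high), 80 to 100 mm from the axis, guides it. Position and yaw vary.
- lid (a joint): Turn of the steel screw lid about the canister's vertical axis, rad; grows anticlockwise seen from above (backward). 0 = fully home (hard stop); far backward stop 2.25. Standing high, the lid turns freely from about 0.54 (forward it jams there) to 1.66; backward past about 1.70 it drops about 9 mm into its thread, and from there it screws forward to 0. It stays where it is left.
- lid_lift (a joint): Height of the lid above its fully home height, m: 0.015 while it stands high, about 0.007 just after it drops, 0 fully home. All lid heights given here are for the lid fully home; add this value.
- ear_yellow (a point): Middle of the yellow-tipped ear of the lid's black crossbar, 60 mm from the axis. Bar: 144 mm long, 14 wide, 17 high, 104 to 121 mm above the table when home. The ears stand free 42 to 72 mm from the axis, nothing above 80 mm under them. At home this ear points 19 degrees clockwise of the bolt (seen from above); the bolt then locks it from behind.
- ear_black (a point): Middle of the plain black ear at the other end of the bar, 60 mm from the axis, opposite the yellow-tipped one, same size.
- lid_top (a point): Centre of the crossbar's top on the lid's axis, 121 mm above the table with the lid home. The lid is knurled, 84 mm across, 0.3 kg and captive: it cannot be lifted off. Turning it takes about 1 N pushed at the ears.
- bolt (a joint): Travel of the steel slide bolt, m: 0 = drawn back, 0.024 = fully in (hard stop). It slides level toward the canister's axis (the canister's +y), needs about 1.5 N and stays where it is left. It meets the yellow-tipped ear if the lid is not home.
- bolt_tab (a point): Middle of the bolt's upright red thumb tab: 26 mm wide, 10 mm thick (along the travel), 104 to 136 mm above the table; 128 mm from the canister's axis when drawn back. Push its outer face.
- salt_shaker: Bystander: loose salt shaker with grey top, 44 mm across, 90 mm high; origin under its centre.
- amber_jar: Bystander: loose square jar of amber syrup with pink cap, 37 x 46 x 74 mm; origin under its centre.
- nail_brush: Bystander: loose green nail brush, 30 x 85 x 22 mm; origin under its centre.
Things that resemble listed ones, but are neither listed nor needed, are in the scene too. Several things have the shape of the canister; the one meant has the colours described above.

How it is judged:
On the way, in this order (a step that is already met when the one before it is completed fails the run):
1. the lid has been turned backward past its thread start and has dropped into the thread (value of joint lid above 1.62 rad and value of joint lid_lift below 0.0095 m), for 0.1 s.
2. the lid is screwed fully home while the bolt is still drawn back (value of joint lid below 0.1 rad and value of joint lid_lift below 0.002 m and value of joint bolt below 0.014 m), for 0.1 s.
At the end, for the whole second after the job is handed in: The lid is screwed home (within 0.10 rad and 2 mm of its stop), the bolt is in (more than 20 of its 24 mm), the hand is off the canister, and the salt shaker, amber jar and nail brush stand at rest within 30 mm of where they were (value of joint lid below 0.1 rad and value of joint lid_lift below 0.002 m and value of joint bolt above 0.02 m and not (contact force between canister and the fingers above 0.2 N) and distance of each of salt_shaker, amber_jar, nail_brush from where it was at the start of the episode below 0.03 m and angle between each of salt_shaker, amber_jar, nail_brush's own z axis and vertical below 0.3 rad and linear speed of each of salt_shaker, amber_jar, nail_brush below 0.02 m/s); the robot touches nothing.
It fails at once if the salt shaker is tipped over or pushed away (over 30 mm) (distance of salt_shaker from where it was at the start of the episode above 0.03 m or angle between salt_shaker's own z axis and vertical above 0.5 rad).
It fails at once if the amber jar is tipped over or pushed away (over 30 mm) (distance of amber_jar from where it was at the start of the episode above 0.03 m or angle between amber_jar's own z axis and vertical above 0.5 rad).
It fails at once if the nail brush is tipped over or pushed away (over 30 mm) (distance of nail_brush from where it was at the start of the episode above 0.03 m or angle between nail_brush's own z axis and vertical above 0.5 rad).
It also fails if it takes over 59 s, if anything falls off the work surface, if the arm or the gripper's body presses on something with over 40 N, if the wrist force passes 120 N, or if a joint passes its speed limit or range.

### The arm

A 6-joint arm with a two-finger parallel gripper is mounted at the origin on a cart in front of the work surface, level with it; the furniture and walls round the work are solid. World frame = base frame: x ahead of the robot, y to its left, z up, the work surface at z = 0. Lengths are in m, angles in rad, forces in N, time in s.
With the tool pointing down it reaches from about 0.3 to 0.775 m from the base axis. Payload 14.6 kg.
Tool frame: the origin (TCP) lies on the centre line of the jaws, within the pads' length; the fingertips stand 25 mm ahead of it and the grasp point (between the pads) lies 6 mm ahead of it; z points along the fingers, y is the direction in which the jaws open and shut (so a half turn about z gives the same grasp; the last joint's range is limited). The gripper opens to 85 mm and grips with 20 to 120 N. Pads are 22 mm wide; open, the fingers measure 114 mm over their backs; the gripper's body (76 mm by 85 mm) begins 54 mm behind the grasp point. The pads swing forward as they close: fully open they stand 13 mm farther back than shut.
Start: joints at [-0.067, 0.3, 1.521, -0, 1.321, -0.067], TCP at [0.55, -0, 0.256] pointing down, gripper open.
Joint ranges: [-3.03, 3.03], [-0.79, 2.21], [0.23, 2.52], [-1.04, 4.18], [0, 3.07], [-2.55, 2.55]. Speed limits (rad/s): [2.22, 2.22, 2.57, 3.14, 3.14, 3.14].

### API

Orientations are given as a rotation vector (axis times angle).
In Python, from bench import arm gives the robot as it stands. The module is installed in compiled form; this text tells all that it offers. Calls block until the motion is done:
- arm.move_ptp(position, orientation): joint-space move of the TCP to a pose.
- arm.move_l(position, ori=None, speed=0.15, force_limit=None): straight line of the TCP; ori=None keeps the orientation; speed is the mean speed in m/s. With force_limit (N) it stops when the force on the tool has changed by that much, and returns True; else False.
- arm.goto_joints(angles): joint-space move.
- arm.move_gripper(opening): opening from 0.0 (shut) to 1.0 (fully open); the grip force is fixed at half the most; returns when the fingers have stopped.
- arm.dwell(seconds).
- arm.solve_ik(position, orientation): joint angles nearest the present ones, or None.
- arm.sense(): the state.
- arm.camera(name): name is "scene" or "side" or "wrist"; returns the picture (384x512x3 uint8, red, green, blue); there is no depth.
- arm.camera_info(name): a dict with "fx", "fy", "cx", "cy" (pixels), "dist_coeffs" ([k1, k2, p1, p2, k3] as OpenCV has them; the pictures are not rectified), "R" (3x3) and "t" (3): a world point X has camera coordinates R X + t. Camera axes: x right, y down, z forward; pixel columns grow to the right and rows downward; lengths in m; the calibration is good to about 2 mm. A picture is of the moment at which its call begins: read the wrist's pose just before it. camera_info takes no time and is no camera call; for the wrist camera it gives the pose at the moment of the call.
A pose or a line that the arm cannot do raises arm.Unreachable and nothing moves.
- arm.sign_off(): hands the job in, once; it reports no verdict.
The state is a dict: "clock": time; "joints": joint angles; "qd": joint speeds; "joint_torque": joint torques, N m; "position": TCP position; "orientation": TCP orientation; "contact_force": force on the tool from outside, world axes, zero at the start; "moment": the same for the moment, N m; "finger_gap": opening from 0.0 (shut) to 1.0 (fully open).
Only numpy, scipy, OpenCV 4.12 (cv2) and the standard library are available. Lean on these libraries where they do the work, as an engineer would, in place of code of your own. Each camera call takes 0.05 s, during which the arm holds its last target.

## Working session

There is one attempt and no reset: what is moved stays moved. The work goes in short steps, each a Python script; the robot and the scene stay as the last script left them, time stands still between calls to the robot, and variables do not carry over. Pictures are saved under pics/ and viewed, and the job is handed in when it is done.

```bash
mkdir -p pics; ls
python3 - <<'E'
from bench import arm
import cv2
for n in ["scene","side","wrist"]:
    im=arm.camera(n); cv2.imwrite(f"pics/{n}0.png",im[:,:,::-1])
    i=arm.camera_info(n); print(n,{k:(v.tolist() if hasattr(v,'tolist') else v) for k,v in i.items()})
print(arm.sense()["clock"], arm.sense()["orientation"])
E
```

```text
pics
scene {'fx': 424.3134690450391, 'fy': 424.3134690450391, 'cx': 249.67419224926599, 'cy': 191.13181076012955, 'dist_coeffs': [-0.021694961051079254, 0.0, 0.0, 0.0, 0.0], 'R': [[0.6429588210388342, -0.7658166615459678, -0.011348803766962129], [-0.5681740734232994, -0.4669823771839985, -0.6775733773468058], [0.5135972904308664, 0.4420998759309599, -0.7353676107661405]], 't': [-0.3314021556424355, 0.42116209045976544, 0.6212274373301254]}
side {'fx': 357.2319889653303, 'fy': 357.2319889653303, 'cx': 252.72235987857337, 'cy': 185.409341237363, 'dist_coeffs': [-0.08848993736702189, 0.0, 0.0, 0.0, 0.0], 'R': [[0.8307084402927393, -0.5562740240241034, -0.021970376019444158], [-0.3281080608849556, -0.45733293310204925, -0.8265541051150801], [0.4497428016196802, 0.693834128950362, -0.5624283188949267]], 't': [-0.44232073351698176, 0.3333637835611395, 0.5856296360296687]}
wrist {'fx': 280.03180749146884, 'fy': 280.03180749146884, 'cx': 255.07709547886034, 'cy': 190.11135415109754, 'dist_coeffs': [0.010736276825229341, 0.0, 0.0, 0.0, 0.0], 'R': [[0.9999994457225575, 0.0005761634955937855, -0.0008812435574568158], [0.0007860568055962193, -0.9653910009791536, 0.26080566969137925], [-0.0007004778937195712, -0.26080621784017494, -0.9653909187819338]], 't': [-0.5492058237765495, -0.03357659460701561, 0.37825241782866836]}
0.15 [-2.22103631e+00 -2.22101621e+00  7.93142331e-04]
```

View pics/scene0.png

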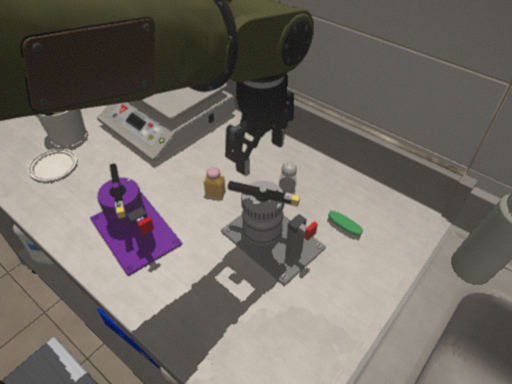

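View pics/side0.png

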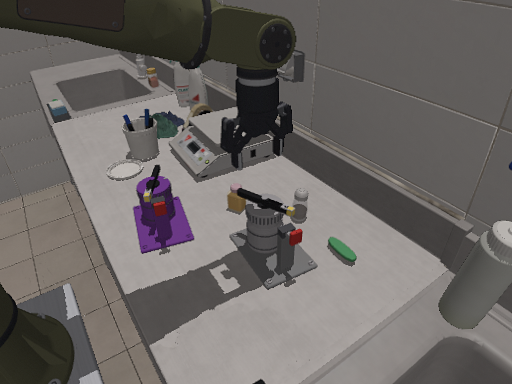

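View pics/wrist0.png

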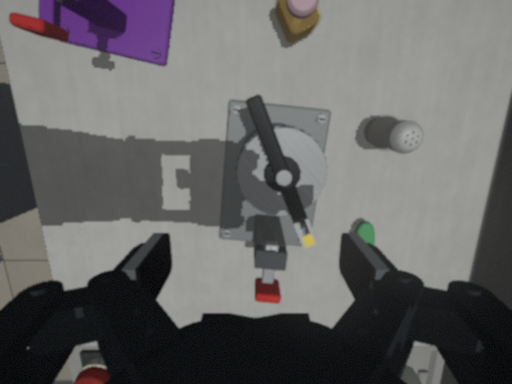

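The wrist view shows the steel canister. The hub is near (284,178), the yellow ear near (308,240), the black ear end near (254,98) and the red tab near (267,290). The purple one at top left is a decoy. Next I'll measure these points and cross-check them in the other views.

```bash
cat > h.py <<'E'
import cv2, numpy as np
def cam(i):
    K=np.array([[i["fx"],0,i["cx"]],[0,i["fy"],i["cy"]],[0,0,1]]);return K,np.array(i["dist_coeffs"]),np.array(i["R"]),np.array(i["t"])
def ray(i,p):
    K,d,R,t=cam(i); u=cv2.undistortPoints(np.array([[p]],float),K,d)[0,0]
    return -R.T@t, R.T@np.array([u[0],u[1],1.])
def onz(i,p,z):
    o,d=ray(i,p); return o+d*(z-o[2])/d[2]
def tri(i1,p1,i2,p2):
    o1,d1=ray(i1,p1);o2,d2=ray(i2,p2); A=np.c_[d1,-d2]; s=np.linalg.lstsq(A,o2-o1,rcond=None)[0]
    a=o1+d1*s[0];b=o2+d2*s[1]; return (a+b)/2,np.linalg.norm(a-b)
def blobs(im,kind):
    h=cv2.cvtColor(im,cv2.COLOR_RGB2HSV); H,S,V=[h[:,:,k].astype(int) for k in range(3)]
    m={'red':((H<8)|(H>172))&(S>150)&(V>70),'yel':(H>18)&(H<34)&(S>110)&(V>120),'blk':(V<55)}[kind]
    n,l,st,c=cv2.connectedComponentsWithStats(m.astype(np.uint8))
    return [(st[k].tolist(),c[k].round(1).tolist()) for k in range(1,n) if st[k][4]>=12],m
E
python3 - <<'E'
from bench import arm
from h import *
for n in ["scene","side","wrist"]:
    im=cv2.imread(f"pics/{n}0.png")[:,:,::-1].copy()
    for k in ['red','yel']: print(n,k,blobs(im,k)[0])
im=cv2.imread("pics/wrist0.png")
c=cv2.resize(im[80:310,200:340],None,fx=2.6,fy=2.6,interpolation=cv2.INTER_CUBIC); cv2.imwrite("pics/w0c.png",c)
E
```

```text
scene red [([122, 105, 5, 5, 14], [124.0, 107.1]), ([138, 217, 15, 17, 171], [145.2, 225.3]), ([306, 222, 11, 17, 102], [310.7, 229.7])]
scene yel [([214, 176, 10, 9, 23], [218.3, 180.4]), ([292, 195, 7, 5, 24], [294.8, 197.2]), ([117, 207, 5, 5, 23], [119.2, 209.0])]
side red [([194, 96, 4, 4, 12], [195.9, 97.7]), ([153, 201, 14, 15, 151], [159.6, 208.1]), ([290, 229, 12, 17, 159], [295.3, 236.6])]
side yel [([144, 193, 5, 3, 12], [146.2, 193.9]), ([229, 193, 11, 5, 17], [233.9, 194.8]), ([144, 197, 5, 4, 14], [146.2, 198.4]), ([288, 207, 5, 3, 14], [290.1, 207.9])]
wrist red [([10, 14, 38, 19, 432], [28.5, 22.8]), ([256, 283, 23, 19, 324], [266.7, 293.5]), ([75, 376, 29, 8, 180], [89.2, 380.1])]
wrist yel [([293, 19, 8, 9, 48], [296.4, 22.6]), ([303, 235, 11, 11, 89], [307.7, 240.0])]
```

View pics/w0c.png

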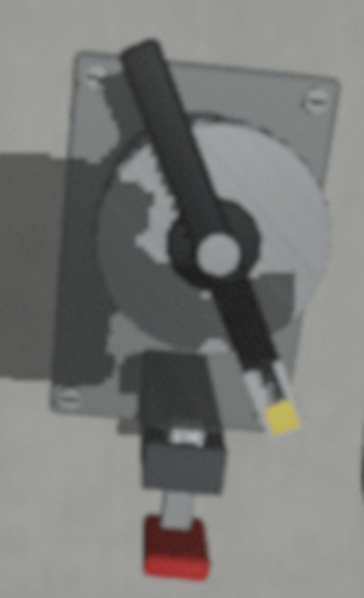

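Run:
```python
from bench import arm
from h import *
I={n:arm.camera_info(n) for n in["scene","side","wrist"]}
w=I["wrist"]
print("cam",ray(w,(0,0))[0].round(3))
f=lambda c:(200+c[0]/2.6,80+c[1]/2.6)
P={}
for n,c,z in [("hub",(218,254),.138),("blk",(141,44),.136),("yelend",(286,431),.136),("yelc",(282,417),.136),("tab",(178,566),.136),("s1",(96,76),.01),("s2",(317,100),.01),("s3",(70,398),.01)]:
    P[n]=onz(w,f(c),z); print(n,P[n].round(4))
mid=(P["blk"]+P["yelend"])/2; print("mid",mid.round(4),"len",np.linalg.norm(P["blk"]-P["yelend"]))
print("s1s2",np.linalg.norm(P["s1"]-P["s2"]),"s1s3",np.linalg.norm(P["s1"]-P["s3"]))
a=lambda v:np.degrees(np.arctan2(v[1],v[0]))
print("yaw from s2-s1",a(P["s2"]-P["s1"]),"s1-s3 -90",a(P["s1"]-P["s3"])-90)
print("bolt dir",a(P["tab"]-mid),np.linalg.norm((P["tab"]-mid)[:2]),"ear dir",a(P["yelend"]-P["blk"]))
print("yel tri",tri(I["scene"],(294.8,197.2),I["side"],(290.1,207.9)),tri(I["scene"],(294.8,197.2),w,(307.7,240)))
print("red tri",tri(I["scene"],(310.7,229.7),I["side"],(295.3,236.6)))
# bystanders rough
print("shaker top",onz(w,(405,136),.09)); print("jar cap",onz(w,(300,7),.074)); print("brush",onz(I["scene"],(345,223),.015))
```

```text
cam [0.549 0.067 0.373]
hub [0.5741 0.014  0.138 ]
blk [0.5486 0.0801 0.136 ]
yelend [ 0.6003 -0.051   0.136 ]
yelc [ 0.5986 -0.0456  0.136 ]
tab [ 0.5625 -0.1066  0.136 ]
s1 [0.5266 0.0727 0.01  ]
s2 [0.6331 0.0616 0.01  ]
s3 [ 0.5098 -0.0941  0.01  ]
mid [0.5744 0.0146 0.136 ] len 0.14092811528161173
s1s2 0.1071399783046217 s1s3 0.16764817107774482
yaw from s2-s1 -5.9543839613402625 s1-s3 -90 -5.736845868019387
bolt dir -95.63700278317627 0.12173115227229335 ear dir -68.4883375955394
yel tri (array([ 0.6011442 , -0.04354334,  0.13095579]), np.float64(0.0011035924655215387)) (array([ 0.59783382, -0.04554919,  0.13480245]), np.float64(0.0006233722028608869))
red tri (array([ 0.56551208, -0.10609705,  0.11568157]), np.float64(0.00024594539967366235))
shaker top [0.69808766 0.04574416 0.09      ]
jar cap [0.59128677 0.16349002 0.074     ]
brush [ 0.69775264 -0.1165059   0.015     ]
```

Measurements agree with the given sizes: yaw is about -5.8°, the axis is at about (0.574, 0.0145), and the lid is at about 0.81 rad. I'll straddle the black ear with the jaws loosely open and carry it backward.

```bash
cat >> h.py <<'E'
from scipy.spatial.transform import Rotation as Ro
AX=np.array([0.5742,0.0145]); BOLT=np.radians(-95.8); RR=0.059; Z=0.112
def ori(yaw): return (Ro.from_euler('z',yaw)*Ro.from_rotvec([np.pi/2**.5,np.pi/2**.5,0])).as_rotvec()
def pose(lid,z=Z):
    ph=BOLT+np.pi-np.radians(19)+lid
    p=AX+RR*np.array([np.cos(ph),np.sin(ph)]); return [p[0],p[1],z],ori(ph-np.pi/2)
E
python3 - <<'E'
from bench import arm
from h import *
for l in np.arange(-.3,2.3,.3): 
    q=arm.solve_ik(*pose(l)); print(round(l,1),None if q is None else np.round(q,2))
arm.move_gripper(0.4); print(arm.sense()["finger_gap"])
arm.move_ptp(*pose(.81,.20))
p,o=pose(.81); print(arm.move_l(p,o,speed=.1,force_limit=10)); s=arm.sense();print(s["clock"],s["position"],s["contact_force"])
for n in["wrist","side"]: cv2.imwrite(f"pics/{n}1.png",arm.camera(n)[:,:,::-1])
E
```

```text
-0.3 [ 0.04  0.59  1.46 -0.    1.09  0.77]
0.0 [ 0.05  0.56  1.5  -0.    1.08  0.49]
0.3 [0.06 0.53 1.55 0.   1.06 0.2 ]
0.6 [ 0.06  0.5   1.6  -0.    1.04 -0.1 ]
0.9 [ 0.06  0.47  1.66  0.    1.02 -0.41]
1.2 [ 0.04  0.44  1.7  -0.    1.01 -0.73]
1.5 [ 0.01  0.41  1.73 -0.    0.99 -1.05]
1.8 [-0.02  0.4   1.75  0.    0.99 -1.39]
2.1 [-0.05  0.4   1.76  0.    0.99 -1.72]
0.40020158767705505
False
2.1833 [0.55280419 0.0693404  0.11265651] [ 0.68471955 -0.01150922  0.0839594 ]
```

```bash
python3 -c "
import cv2,numpy as np
a=cv2.imread('pics/side1.png')[130:300,190:360];b=cv2.imread('pics/wrist1.png')
cv2.imwrite('pics/c1.png',np.hstack([cv2.resize(a,(384,384)),cv2.resize(b,(400,384))]))"
```

```text
(no output)
```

View pics/c1.png

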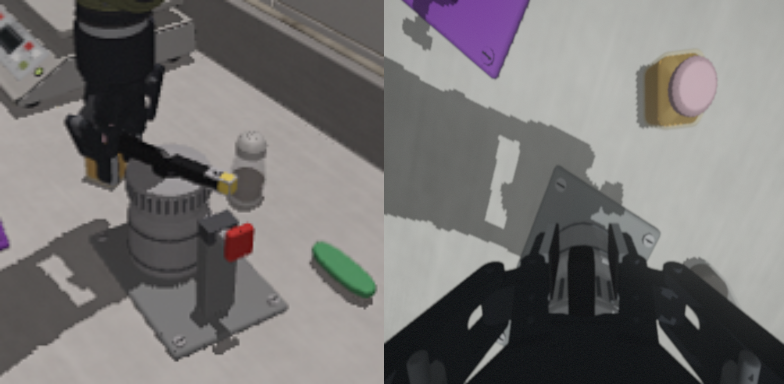

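The jaws are over the black ear at left of the side view and nothing is touching. Now turning backward.

Run:
```python
from bench import arm
from h import *
for l in [1.0,1.2,1.4,1.6,1.8,1.95,2.1]:
    p,o=pose(l); r=arm.move_l(p,o,speed=.06,force_limit=25); s=arm.sense(); print(l,r,round(s["clock"],2),s["contact_force"].round(1) if hasattr(s["contact_force"],'round') else s["contact_force"])
    if r: break
arm.dwell(.3)
for n in["scene","side"]: cv2.imwrite(f"pics/{n}2.png",arm.camera(n)[:,:,::-1])
I={n:arm.camera_info(n) for n in["scene","side"]}
for n in I:
    print(n,blobs(cv2.imread(f"pics/{n}2.png")[:,:,::-1].copy(),'yel')[0])
a=cv2.imread('pics/side2.png')[130:300,190:360];b=cv2.imread('pics/scene2.png')[110:290,190:370]
cv2.imwrite('pics/c2.png',np.hstack([cv2.resize(a,(384,384)),cv2.resize(b,(384,384))]))
```

```text
1.0 False 2.62 [ 0.5  0.2 -0.1]
1.2 False 2.98 [-0.5 -0.1 -0.1]
1.4 False 3.33 [-0.3 -1.1 -0.2]
1.6 False 3.67 [0.6 0.3 0.4]
1.8 False 4.03 [-0.   0.7 -0.1]
1.95 False 4.33 [-0.7  0.1  0. ]
2.1 False 4.62 [-0.2  0.3  1.1]
scene [([16, 0, 11, 4, 22], [20.6, 1.6]), ([281, 173, 6, 5, 24], [283.3, 174.9]), ([117, 207, 5, 5, 23], [119.2, 209.0]), ([118, 213, 6, 4, 19], [120.6, 214.5])]
side [([144, 193, 5, 3, 12], [146.2, 193.9]), ([289, 194, 3, 5, 12], [290.0, 196.2]), ([144, 197, 5, 4, 17], [146.1, 198.5])]
```

View pics/c2.png

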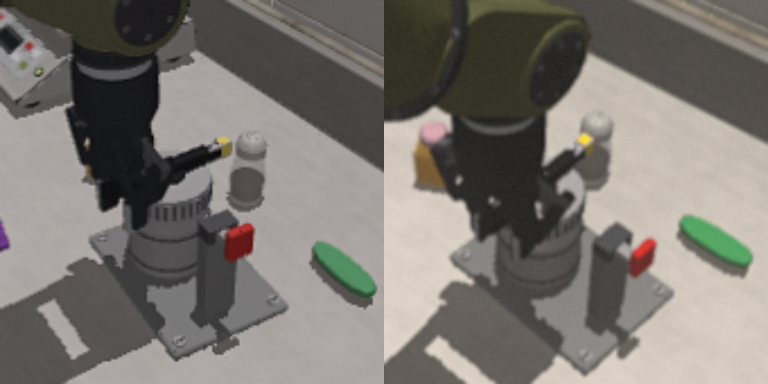

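The yellow ear has swung round to the right, to scene (283,175) and side (290,196). I'll triangulate it for angle and height.

```bash
cat >> h.py <<'E'
def ear(arm,a,b):
    P,e=tri(arm.camera_info("scene"),a,arm.camera_info("side"),b); v=P[:2]-AX
    an=np.arctan2(v[1],v[0])-BOLT; an=(an+np.pi)%(2*np.pi)-np.pi
    return P.round(4),round(e,4),"r",np.linalg.norm(v).round(4),"lid",round(an+np.radians(19),3)
E
python3 - <<'E'
from bench import arm
from h import *
print(ear(arm,(294.8,197.2),(290.1,207.9)))
print(ear(arm,(283.3,174.9),(290.,196.2)))
E
```

```text
(array([ 0.6011, -0.0435,  0.131 ]), np.float64(0.0011), 'r', np.float64(0.064), 'lid', np.float64(0.867))
(array([0.6643, 0.0309, 0.0927]), np.float64(0.0032), 'r', np.float64(0.0916), 'lid', np.float64(2.183))
```

Run:
```python
from bench import arm
from h import *
for n,p0,p in [("scene",(294.8,197.2),(283.3,174.9)),("side",(290.1,207.9),(290.,196.2))]:
  i=arm.camera_info(n)
  for q,zs in((p0,[.134]),(p,[.136,.134,.126])):
   for z in zs:
    v=onz(i,q,z)[:2]-AX; print(n,z,np.linalg.norm(v).round(4),"lid",round(((np.arctan2(v[1],v[0])-BOLT+np.pi)%(2*np.pi)-np.pi)+np.radians(19),3))
for n in("scene","side"):
  im=cv2.imread(f"pics/{n}2.png"); x,y=(283,175) if n=="scene" else (290,196)
  cv2.imwrite(f"pics/z{n}2.png",cv2.resize(im[y-35:y+35,x-45:x+45],None,fx=6,fy=6,interpolation=cv2.INTER_CUBIC))
```

```text
scene 0.134 0.0642 lid 0.815
scene 0.136 0.0569 lid 1.869
scene 0.134 0.0584 lid 1.892
scene 0.126 0.0646 lid 1.972
side 0.134 0.0658 lid 0.825
side 0.136 0.0578 lid 1.454
side 0.134 0.0583 lid 1.501
side 0.126 0.0614 lid 1.679
```

View pics/zside2.png

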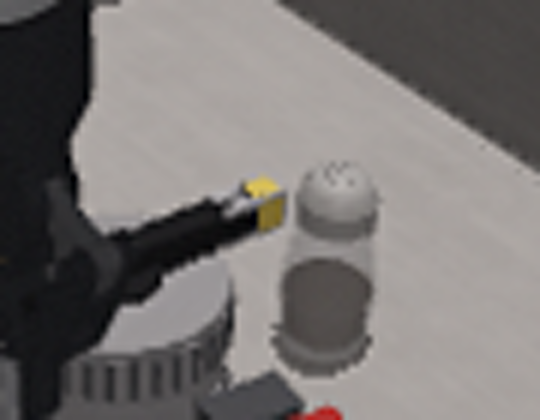

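View pics/zscene2.png

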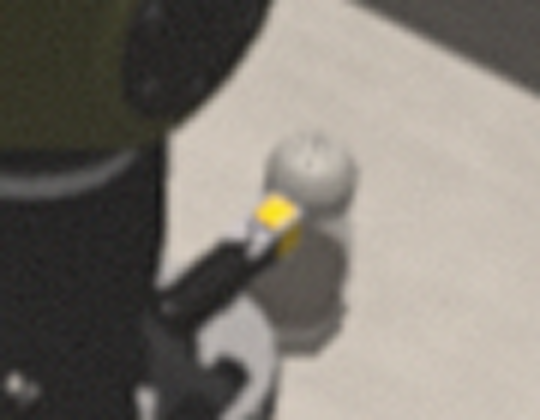

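The bright yellow top face is at side (288.8,192.2) and scene (284,175.2). My side blob had picked up the shaded end face instead.

Run:
```python
from bench import arm
from h import *
print(ear(arm,(284,175.2),(288.8,192.2)))
for n,p in [("scene",(284,175.2)),("side",(288.8,192.2))]:
  i=arm.camera_info(n)
  for z in [.136,.128]:
    v=onz(i,p,z)[:2]-AX; print(n,z,np.linalg.norm(v).round(4),"lid",round(((np.arctan2(v[1],v[0])-BOLT+np.pi)%(2*np.pi)-np.pi)+np.radians(19),3))
```

```text
(array([0.6439, 0.0138, 0.1208]), np.float64(0.001), 'r', np.float64(0.0697), 'lid', np.float64(1.994))
scene 0.136 0.0573 lid 1.842
scene 0.128 0.0633 lid 1.928
side 0.136 0.059 lid 1.715
side 0.128 0.0644 lid 1.877
```

At z=0.128 both views give r≈0.064 and lid≈1.9, so the lid has dropped into its thread. Screwing forward.

Run:
```python
from bench import arm
from h import *
for l in [1.9,1.7,1.5,1.3,1.1,.9,.7,.5,.3,.15,0,-.08,-.16,-.22,-.28,-.34,-.4]:
    p,o=pose(l); r=arm.move_l(p,o,speed=.06 if l>.1 else .03,force_limit=20); s=arm.sense(); print(l,r,round(s["clock"],2),np.round(s["contact_force"],1),np.round(s["position"],4))
    if r or np.linalg.norm(s["contact_force"][:2])>15: break
for n in["scene","side"]: cv2.imwrite(f"pics/{n}3.png",arm.camera(n)[:,:,::-1])
a=cv2.imread('pics/side3.png')[130:300,190:360];b=cv2.imread('pics/scene3.png')[110:290,190:370]
cv2.imwrite('pics/c3.png',np.hstack([cv2.resize(a,(384,384)),cv2.resize(b,(384,384))]))
```

```text
1.9 False 5.38 [-0.6 -0.2 -0.1] [0.5155 0.0206 0.112 ]
1.7 False 5.72 [ 0.9 -0.9  0.5] [0.5179 0.0319 0.112 ]
1.5 False 6.08 [-0.1  0.   0.4] [0.5224 0.0427 0.1119]
1.3 False 6.42 [ 0.3 -0.1 -0.1] [0.529  0.0524 0.1119]
1.1 False 6.78 [-1.  -0.8  0.8] [0.5375 0.0606 0.1119]
0.9 False 7.12 [ 0.4  1.3 -0.1] [0.5473 0.0669 0.1119]
0.7 False 7.47 [ 0.7 -0.3  0.4] [0.5583 0.0712 0.1119]
0.5 False 7.83 [-0.4  0.2  0.4] [0.5698 0.0732 0.1119]
0.3 False 8.18 [ 0.7  0.4 -0.5] [0.5816 0.0729 0.1119]
0.15 False 8.47 [0.5 0.5 0.5] [0.5903 0.0712 0.1119]
0 False 8.92 [0.5 0.7 0.5] [0.5987 0.0681 0.112 ]
-0.08 False 9.22 [-0.4  0.   0.4] [0.603  0.0659 0.112 ]
-0.16 False 9.53 [-4.6  0.5  3.1] [0.6068 0.0637 0.112 ]
-0.22 True 9.74 [-5.7  4.1  6.3] [0.6059 0.0633 0.1109]
```

View pics/c3.png

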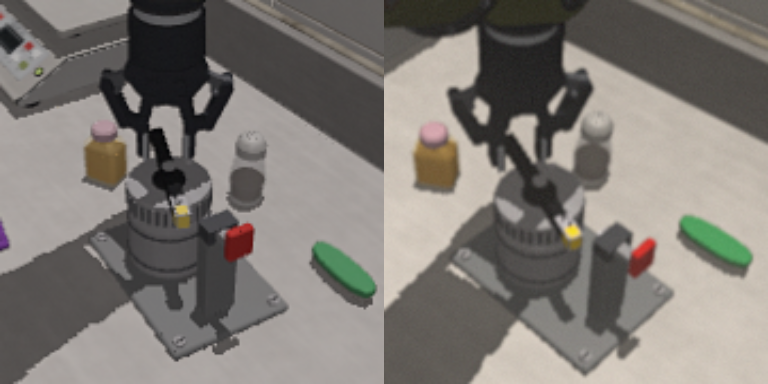

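The lid hit its stop at commanded -0.18 rad, which matches the jaw slack of about 0.17. I'll back off, lift and check it from above.

Run:
```python
from bench import arm
from h import *
p,o=pose(-.02); arm.move_l(p,o,speed=.06)
p,o=pose(-.02,.22); arm.move_l(p,o,speed=.15)
arm.move_gripper(0.0)
arm.move_ptp([.55,0,.256],ori(0))
arm.dwell(.2)
im=arm.camera("wrist"); w=arm.camera_info("wrist"); cv2.imwrite("pics/wrist4.png",im[:,:,::-1]); np.save("w4.npy",w,allow_pickle=True)
cv2.imwrite("pics/w4c.png",cv2.resize(im[80:310,200:340,::-1],None,fx=2.6,fy=2.6,interpolation=cv2.INTER_CUBIC))
print(blobs(im,'yel')[0],arm.sense()["clock"],arm.sense()["position"])
```

```text
[([290, 12, 28, 22, 278], [302.4, 23.4])] 12.3417 [5.50173911e-01 5.30860500e-04 2.55417873e-01]
```

View pics/w4c.png

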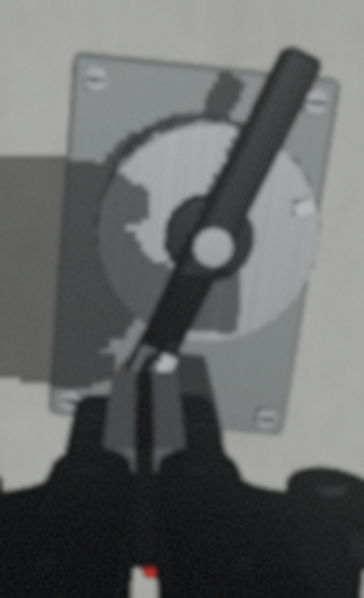

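From above, the hub is at crop (213,247) and the black ear's outer end at (301,55). The shut fingers hide the yellow ear.

Run:
```python
from bench import arm
from h import *
w=np.load("w4.npy",allow_pickle=True).item()
f=lambda c:(200+c[0]/2.6,80+c[1]/2.6)
for z in(.121,.123):
  h=onz(w,f((213,247)),z+.002); b=onz(w,f((302,56)),z); v=b-h
  print(z,h.round(4),b.round(4),np.linalg.norm(v[:2]).round(4),"lid",round((np.arctan2(v[1],v[0])-BOLT-np.pi+np.radians(19)+np.pi)%(2*np.pi)-np.pi,3))
for n in("scene","side"):
  im=cv2.imread(f"pics/{n}3.png"); print(n,[b for b in blobs(im[:,:,::-1].copy(),'yel')[0] if 250<b[1][0]<320])
print(ear(arm,*[[b for b in blobs(cv2.imread(f"pics/{n}3.png")[:,:,::-1].copy(),'yel')[0] if 250<b[1][0]<320][0][1] for n in("scene","side")]))
```

```text
0.121 [0.5741 0.0138 0.123 ] [0.602  0.0777 0.121 ] 0.0697 lid 0.021
0.123 [0.5739 0.0143 0.125 ] [0.6016 0.0776 0.123 ] 0.0691 lid 0.021
scene [([275, 216, 7, 6, 28], [278.0, 218.0]), ([278, 222, 4, 4, 12], [279.5, 223.5])]
side [([268, 221, 5, 4, 15], [269.9, 222.5]), ([269, 226, 5, 5, 21], [270.6, 227.9])]
(array([ 0.5493, -0.0431,  0.1163]), np.float64(0.0003), 'r', np.float64(0.0628), 'lid', np.float64(0.024))
```

The lid reads about 0.02 rad by both measurements, with the ear height near 0.12, so it is home. Now pushing the bolt.

Run:
```python
from bench import arm
from h import *
def bp(r,z): p=AX+r*np.array([np.cos(BOLT),np.sin(BOLT)]); return [p[0],p[1],z]
o=ori(BOLT+np.pi/2)
arm.move_ptp(bp(.172,.22),o)
print(arm.move_l(bp(.172,.135),o,speed=.12,force_limit=8))
for r in [.150,.140,.132,.126,.122,.119,.116,.113]:
    t=arm.move_l(bp(r,.135),o,speed=.04,force_limit=20); s=arm.sense(); pr=-((np.array(s["position"])[:2]-AX)@[np.cos(BOLT),np.sin(BOLT)])
    print(r,t,round(s["clock"],2),np.round(s["contact_force"],1),round(-pr,4))
    if t or np.linalg.norm(s["contact_force"][:2])>16: break
arm.move_l(bp(.172,.135),o,speed=.1); arm.move_l(bp(.172,.22),o,speed=.15)
arm.move_ptp([.47,.22,.27],ori(0)); arm.dwell(.2)
for n in["scene","side"]: cv2.imwrite(f"pics/{n}5.png",arm.camera(n)[:,:,::-1])
a=cv2.imread('pics/side5.png')[130:300,190:360];b=cv2.imread('pics/scene5.png')[110:290,190:370]
cv2.imwrite('pics/c5.png',np.hstack([cv2.resize(a,(384,384)),cv2.resize(b,(384,384))]))
I=[arm.camera_info(n) for n in("scene","side")]
P=[[b for b in blobs(cv2.imread(f"pics/{n}5.png")[:,:,::-1].copy(),'red')[0] if 280<b[1][0]<320] for n in("scene","side")]
print(P); print(tri(I[0],P[0][0][1],I[1],P[1][0][1]),arm.sense()["clock"])
```

```text
False
0.15 False 14.58 [-0.3  0.9  0.1] 0.15
0.14 False 14.98 [-0.  -1.   0.7] 0.1398
0.132 False 15.33 [-0.3  0.6  0.1] 0.1317
0.126 False 15.63 [ 0.1 -0.3  0.1] 0.1257
0.122 False 15.88 [-0.4 -0.5 -0.3] 0.1218
0.119 False 16.13 [ -2.7 -14.2   0.7] 0.1206
0.116 False 16.38 [ -5.2 -33.4   1.8] 0.1201
[[([298, 216, 11, 17, 100], [302.4, 223.4])], [([284, 223, 13, 17, 156], [289.9, 231.2])]]
(array([ 0.56957492, -0.08464963,  0.11259434]), np.float64(0.0010046410514327488)) 19.5583
```

View pics/c5.png

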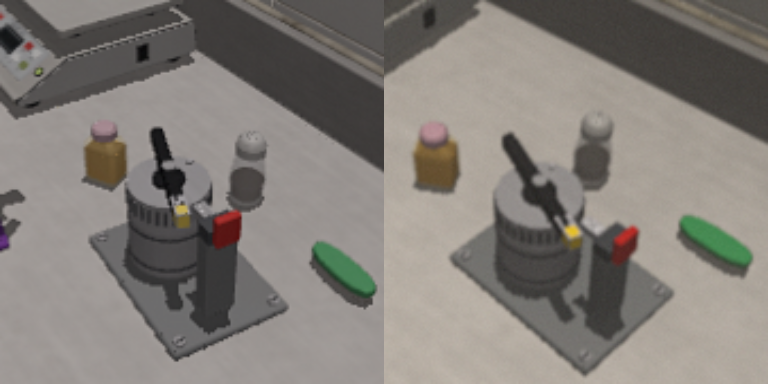

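The bolt met a hard stop at TCP radius 0.120, which is what fully in predicts (109 + 11 mm). Before handing in I'll check its travel at a fixed height and confirm the bystanders haven't moved.

Run:
```python
from bench import arm
from h import *
d=np.array([np.cos(BOLT),np.sin(BOLT)])
for n,a,b in(("scene",(310.7,229.7),(302.4,223.4)),("side",(295.3,236.6),(289.9,231.2))):
    i=arm.camera_info(n); print(n,"travel mm",((onz(i,a,.12)-onz(i,b,.12))[:2]*1e3).round(1), ((onz(i,a,.12)-onz(i,b,.12))[:2]@d*1e3).round(1))
    A=cv2.imread(f"pics/{n}5.png");B=cv2.imread(f"pics/{n}3.png")
    print([x for x in blobs(A[:,:,::-1].copy(),'yel')[0] if 250<x[1][0]<320])
C0,C=[cv2.cvtColor(cv2.imread(f"pics/side{k}.png"),cv2.COLOR_BGR2HSV) for k in(0,5)]
for X in(C0,C):
    m=((X[:,:,0]>50)&(X[:,:,0]<75)&(X[:,:,1]>120)).astype(np.uint8); n,l,s,c=cv2.connectedComponentsWithStats(m[200:300,300:380]); k=1+s[1:,4].argmax(); print("brush",c[k].round(1))
D=cv2.absdiff(cv2.imread("pics/side3.png"),cv2.imread("pics/side0.png")).max(2)
D5=cv2.absdiff(cv2.imread("pics/side5.png"),cv2.imread("pics/side0.png")).max(2)
print("shaker/jar diff",[ (D[y0:y1,x0:x1]>50).sum() for x0,x1,y0,y1 in((292,308,188,222),(226,246,185,212))],[ (D5[y0:y1,x0:x1]>50).sum() for x0,x1,y0,y1 in((292,308,188,222),(226,246,185,212))])
```

```text
scene travel mm [ -2.4 -20.1] 20.3
[([275, 216, 6, 6, 27], [277.7, 218.0])]
side travel mm [ -1.3 -18.5] 18.5
[([268, 221, 5, 3, 13], [269.7, 222.1])]
brush [48.9 58.4]
brush [51.1 58.8]
shaker/jar diff [np.int64(9), np.int64(86)] [np.int64(9), np.int64(75)]
```

Both views show less travel than expected (18.5–20.3 mm), but the post may hide part of the tab. The brush centroid also moved by 2 px. I'll compare directly from the first wrist pose with the gripper open.

Run:
```python
from bench import arm
from h import *
arm.move_gripper(1.0); arm.move_ptp([.55,0,.256],ori(0)); arm.dwell(.2)
im=arm.camera("wrist"); w=arm.camera_info("wrist"); cv2.imwrite("pics/wrist6.png",im[:,:,::-1])
cv2.imwrite("pics/scene6.png",arm.camera("scene")[:,:,::-1]);cv2.imwrite("pics/side6.png",arm.camera("side")[:,:,::-1])
np.save("w6.npy",w,allow_pickle=True)
cv2.imwrite("pics/w6c.png",cv2.resize(im[80:310,200:340,::-1],None,fx=2.6,fy=2.6,interpolation=cv2.INTER_CUBIC))
B=cv2.imread("pics/wrist6.png");A=cv2.imread("pics/wrist0.png")
print(blobs(im,'red')[0],blobs(im,'yel')[0],arm.sense()["clock"])
for n in("side","scene"):
  for k in (0,6):
    X=cv2.cvtColor(cv2.imread(f"pics/{n}{k}.png"),cv2.COLOR_BGR2HSV)
    m=((X[:,:,0]>50)&(X[:,:,0]<75)&(X[:,:,1]>120)).astype(np.uint8); N,l,s,c=cv2.connectedComponentsWithStats(m[200:300,300:380]); j=1+s[1:,4].argmax(); print(n,k,"brush",c[j].round(1),s[j])
cv2.imwrite("pics/cmp.png",np.vstack([np.hstack([cv2.resize(cv2.imread(f"pics/side{k}.png")[170:270,215:375],(400,250)) for k in(0,6)]),np.hstack([A[0:170,250:450],B[0:170,250:450],]).copy() if 0 else cv2.resize(np.hstack([A[0:250,250:450],B[0:250,250:450]]),(800,340),interpolation=cv2.INTER_AREA)]))
```

```text
[([11, 15, 39, 20, 433], [29.0, 24.2]), ([258, 274, 23, 12, 208], [268.8, 280.0]), ([74, 376, 30, 8, 172], [88.8, 380.3])] [([294, 21, 7, 7, 34], [296.6, 23.4]), ([247, 229, 11, 10, 75], [252.0, 233.4])] 21.625
side 0 brush [48.9 58.4] [41 54 15  8 20]
side 6 brush [51.6 58.9] [46 56 10  6 16]
scene 0 brush [44.6 21.7] [ 30  12  32  21 235]
scene 6 brush [45.  21.8] [ 30  12  32  21 239]
```

View pics/w6c.png

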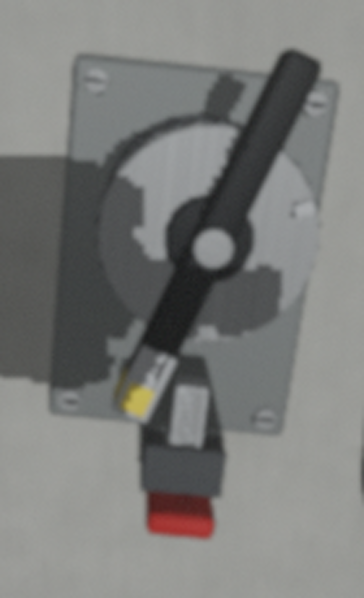

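View pics/cmp.png

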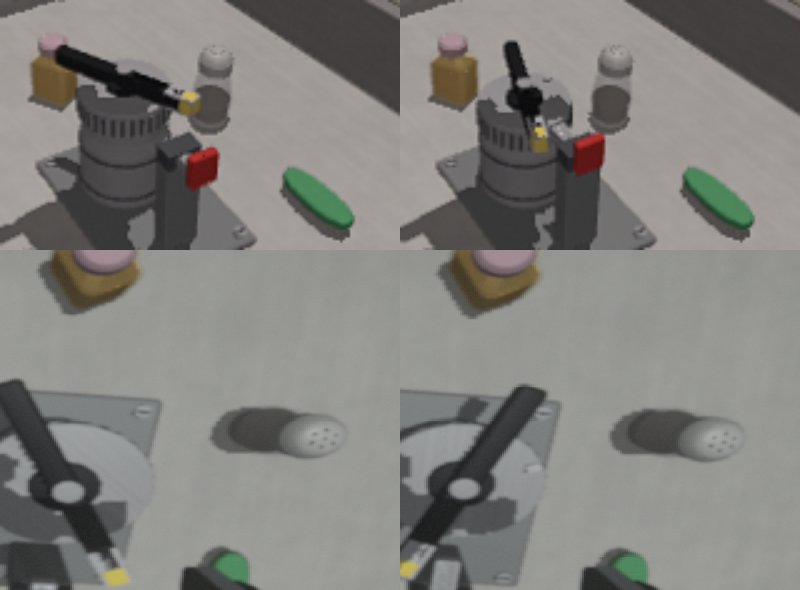

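Run:
```python
from bench import arm
from h import *
w=np.load("w6.npy",allow_pickle=True).item()
# outer top edge of tab, first picture (start pose, shift ~+1.3px rows as the screws show) and now
f=lambda c:(200+c[0]/2.6,80+c[1]/2.6)
d=np.array([np.cos(BOLT),np.sin(BOLT)])
for n,c in(("before",(177,577+3)),("after",(182,537))):
    p=onz(w,f(c),.136); print(n,p.round(4),"outer face r",((p[:2]-AX)@d).round(4))
print(onz(w,f((98,79)),.01).round(4),"s1 was .5266 .0727")
```

```text
before [ 0.5626 -0.1119  0.136 ] outer face r 0.1269
after [ 0.5642 -0.0933  0.136 ] outer face r 0.1083
[0.5277 0.0723 0.01  ] s1 was .5266 .0727
```

Run:
```python
from bench import arm
from h import *
w=np.load("w6.npy",allow_pickle=True).item()
f=lambda c:(200+c[0]/2.6,80+c[1]/2.6)
d=np.array([np.cos(BOLT),np.sin(BOLT)])
r=lambda c,z:((onz(w,f(c),z)[:2]-AX)@d).round(4)
print("post outer top edge",r((181,494),.12),"post inner top edge",r((181,451),.12),"tab top inner edge",r((181,513),.136),"outer",r((181,537),.136))
print("before: inner",r((177,555),.136),"outer",r((177,580),.136))
for n,a,b in(("scene",(310.7,229.7),(302.4,223.4)),("side",(295.3,236.6),(289.9,231.2))):
    i=arm.camera_info(n); print(n,[((onz(i,x,.12)[:2]-AX)@d).round(4) for x in(a,b)])
im=np.vstack([np.hstack([cv2.resize(cv2.imread(f"pics/{n}{k}.png")[y-30:y+30,x-40:x+40],(400,300),interpolation=cv2.INTER_CUBIC) for k in(0,6)]) for n,x,y in(("side",292,235),("scene",306,228))])
cv2.imwrite("pics/tab.png",im)
```

```text
post outer top edge 0.1 post inner top edge 0.0816 tab top inner edge 0.0983 outer 0.1083
before: inner 0.1161 outer 0.1269
scene [np.float64(0.1227), np.float64(0.1024)]
side [np.float64(0.1248), np.float64(0.1063)]
```

View pics/tab.png

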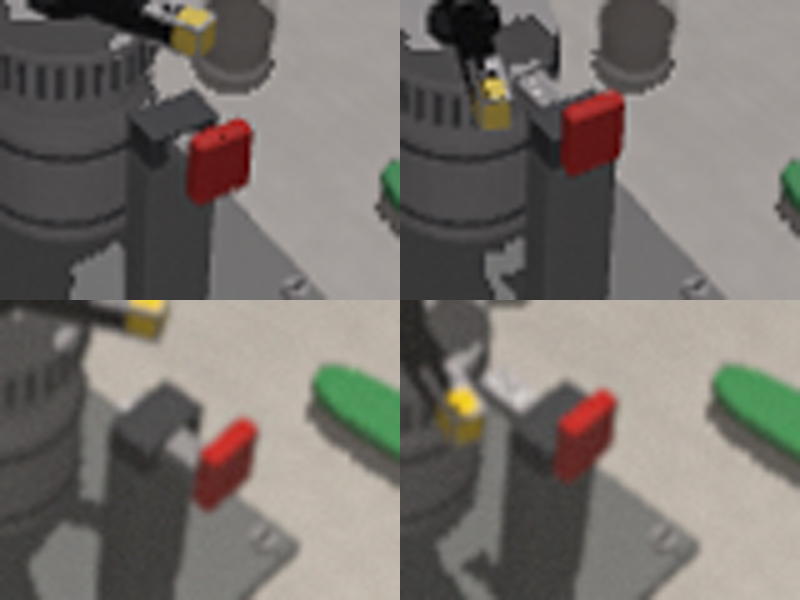

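In that frame the post reads 0.082–0.100 m (given as 0.080–0.100). The tab now reads 0.098–0.108 (0.099–0.109 when fully in), so it is flush with the post. The bolt appears to have started about 5 mm in, which explains the shorter travel. Handing in.

Run:
```python
from bench import arm
print(arm.sense()["clock"]); arm.sign_off()
```

```text
21.625
the job is handed in; nothing more can be done
```

I turned the lid backward until it dropped into its thread, screwed it fully home, pushed the red bolt in, and handed the job in at 21.6 s of the 59 s allowed. The hand-in gave no verdict, so what follows rests on my own checks.

**How it was done:**
- **Lid:** with the jaws loosely round the black ear, I turned it back to about 1.9 rad, where it dropped, then forward to its hard stop.
- **Bolt:** I pushed the tab with the fingers shut until it stopped hard at about 34 N.

**Last checks:**
- **Lid:** it measured about 0.02 rad before the bolt push, with the ear at its home height. In the pictures after the push the bar had not moved.
- **Bolt:** the tab sits against the post at 98–108 mm from the axis (fully in would be 99–109 mm). The bolt lies beside the yellow ear.
- **Hand:** it is clear of everything.
- **Bystanders:** the salt shaker, amber jar and nail brush look unmoved in the before and after pictures.

**What disagreed:**
- **Bolt travel:** the views showed 18.5–22 mm instead of 24 mm. In the first picture the tab's outer face read 127 mm from the axis, where fully drawn back would be 133 mm. The bolt probably started about 5 mm in, so I relied on its final position.
- **Ear after the drop:** the first triangulation gave the wrong radius because it matched a shaded face. Picking the top face by hand fixed it.
- **Nail brush:** one loose colour mask in the side view moved by 2 px. The scene view showed at most 0.4 px, so I took it as noise.

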